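Open the preserve jar in its rest

ROBOT

A 6-joint arm with a two-finger parallel gripper is mounted at the origin on the work surface; the furniture and walls round the work are solid. World frame = base frame: x ahead of the robot, y to its left, z up, the work surface at z = 0. Lengths are in m, angles in rad, forces in N, time in s.
With the tool pointing down it reaches from about 0.3 to 0.95 m from the base axis. Payload 3.1 kg.
Tool frame: the origin (TCP) lies at the very end of the fingers, on their centre line; the grasp point (between the pads) lies 19 mm behind it; z points along the fingers, y is the line along which they close (so a half turn about z gives the same grasp; the last joint's range is limited). The gripper opens to 85 mm and grips with 20 to 120 N. Pads are 22 mm wide; open, the fingers measure 114 mm over their backs; the gripper's body (76 mm by 85 mm) begins 54 mm behind the grasp point. The pads swing forward as they close: fully open they stand 13 mm farther back than shut.
Start: joints at [-1.386, 0.308, 1.634, -0, 1.2, -0.07], TCP at [0.158, -0.605, 0.231] pointing down, gripper open.
Joint ranges: [-3.06, 3.06], [-0.79, 1.96], [0.05, 2.63], [-1.19, 4.34], [0.05, 2.64], [-2.94, 2.94]. Speed limits (rad/s): [2.79, 2.79, 3.14, 3.14, 3.14, 3.14].

INTERFACE

Orientations are given as a unit quaternion [x, y, z, w].
In Python, from cell import ctrl, imaging gives the robot as it stands.
- The arm moves only by the shell command python3 -m inch 'ROWS' [OPENING] [FORCE]. ROWS is JSON, a list of rows, each a list of 2 entries, a list of its own where there are three numbers: the shift along the tool's x, y, z in units of 30 mm (1.0 is 30 mm), then the turn about the tool's z in units of 10 degrees (1.0 is 10 degrees). A call has 1 to 20 rows; each row shifts and turns the commanded pose from where the row before left it, along the tool's axes as they then stand; what a row does not reach is not made up. A row lasts 1/8 s, in which the tool goes at most 62.5 mm and 10.7 degrees, less where a joint would pass 70% of its speed; a pose out of reach is approached as far as the arm can. A call is refused whole if a number of a shift passes 1 or a number of a turn 1, either way. A call with a gripper value outside its range is refused whole. OPENING is the gripper's target within -1 to 1 (fully open at 1, half-way at 0, shut at -1), set as the call begins (- or left out, the last holds). The fingers move at their own pace and stop on an object; FORCE is the grip in N (left out, the last holds). Time passes only in rows, so rows that do not move let the fingers close. It gives the time, the measured TCP pose, the force, the opening and the grip force at its end, in the units of the state.
- ctrl.sense(): the state, without advancing time (a new reading comes with each control period).
- imaging.read_camera(name): name is "scene" or "top"; returns (picture, depth): 400x640x3 uint8, red, green, blue; 400x640 float32, m along the optical axis (not along the pixel's ray), 0 where there is no reading.
- imaging.camera_model(name): a dict with "camera_matrix" (3x3 intrinsics, pixels), "k1" (the pictures are not rectified: a ray, as slopes to the right and down, at radius r is drawn at 1 + k1 r^2 times it, then the intrinsics apply), "R" (3x3) and "t" (3): a world point X has camera coordinates R X + t. Camera axes: x right, y down, z forward; pixel columns grow to the right and rows downward; lengths in m; the calibration is good to about 2 mm. A picture is of the moment at which its call begins. camera_model takes no time and is no camera call.
- ctrl.sign_off(): hands the job in; it is judged then, once.
The state is a dict: "t": time; "q": joint angles; "dq": joint speeds; "joint_torque": joint torques, N m; "ee_pos": TCP position; "tcp_rot": TCP orientation; "force": force on the tool from outside, world axes, zero at the start; "moment": the same for the moment, N m; "grip_width": opening from 0.0 (shut) to 1.0 (fully open); "grip_force": force on a finger pad.
Only numpy, scipy, OpenCV 4.12 (cv2) and the standard library are available. Lean on these libraries where they do the work, as an engineer would, in place of code of your own. Each camera call takes 0.05 s, during which the arm holds its last target. There are 200 camera calls.

TASK

Push the loose square jar along its wooden rest until it stands flush against the end stop and is held between the rails, then unscrew its tight lid anticlockwise, stopping when it comes free (about a sixth of a turn), and lift it straight up without lifting the jar or pulling it out of its seat. Finish while holding the lid upright a few centimetres above the jar's mouth; do not put it down or let go. Leave the other things on the counter where they are.

Things in the scene. Friction and masses are not known exactly. Their poses are not given: they have to be found in the camera images.
- jar_rest: Fixed jar rest of waxed, slippery wood. Origin: on the counter, under the centre of a seated jar. x points along the rest to its end stop, z up. Board 208 x 140 mm (x -145 to +63), 8 mm thick, the jar stands on it. Two parallel rails, inner faces at y = +-39.5 mm, from x = -10 to +38, tops 30 mm above the counter; in front they flare to y = +-57.5 at x = -72. The -x end is open, roughly towards the robot.
- end_stop (a point): Centre of the end stop's face at its top edge: 38 mm along x from the rest's origin, 34 mm above the counter. The face spans the rest's y and looks to its -x; the flat side of the jar butts against it.
- square_jar: Squat square jar of clouded glass, loose, full, about 0.45 kg. Origin: centre of its underside; z up. Body 76 x 76 x 50 mm high, flat upright sides. Starts on the board in the flared mouth, 70 to 90 mm short of the end stop, up to 4 mm off-centre, turned up to 0.1 rad; seated, its origin is over the rest's origin with parallel axes. Unbraced, it turns with the lid.
- jar_mouth (a point): Centre of the jar's mouth (rim of its round neck), on the jar's axis, 78 mm above the jar's origin. A sprung rubber seal on it (3 mm thick) rises another 2.5 mm when the lid comes free.
- lid: Steel twist-off lid on the square jar: round, 56 mm diameter, 27 mm tall, ribbed side, 60 g. Origin: centre of its lower rim, z up; screwed on, 57 mm above the jar's origin and 7 mm above the jar's shoulder. The seal presses it against three lugs (about 0.3 N m to turn); it does not rise as it turns. See point lid_top for the angles.
- lid_top (a point): Centre of the lid's top, 27 mm above its origin; axes as the lid's. The lid's x axis, measured anticlockwise from above from the jar's x axis, starts at 0.08 to 0.26 rad; the lugs are free at 1.0 to 1.4 rad, a stop blocks it at about 1.5. Free, it lifts straight off; 27 mm of lift clears the neck and seal.
- round_jar: Bystander: taller round jar with its own lid, 66 mm diameter, 110 mm high, back left; origin at centre of its underside. Leave alone.
- tasting_cube: Bystander: 50 mm cheese cube to the right; origin at centre of its underside. Leave alone.
- goat_brick: Bystander: white goat cheese brick, 62 mm, at the back; origin at centre of its underside. Leave alone.
- tongs: Bystander: tongs lying on the counter at the near right, 33 x 164 x 18 mm; origin at centre of the underside. Leave alone.
Not all that is in view belongs to the job. Leave any blue or green look-alike of the lid alone.

How it is judged:
On the way, in this order (a step that is already met when the one before it is completed fails the run):
1. the jar stands flush against the end stop, between the rails, its lid still screwed on (x of square_jar in the frame of jar_rest between -0.004 and 0.004 m and y of square_jar in the frame of jar_rest between -0.006 and 0.006 m and angle between the x axis of square_jar and the x axis of jar_rest, either way round below 0.09 rad and angle between square_jar's own z axis and vertical below 0.08 rad and angle between the x axis of lid and the x axis of square_jar, either way round below 0.6 rad), for 0.2 s.
2. the lid has been turned until its lugs are free, with the jar still seated (x of square_jar in the frame of jar_rest between -0.004 and 0.004 m and y of square_jar in the frame of jar_rest between -0.006 and 0.006 m and angle between the x axis of square_jar and the x axis of jar_rest, either way round below 0.09 rad and angle between square_jar's own z axis and vertical below 0.08 rad and angle between the x axis of lid and the x axis of square_jar, either way round above 0.9 rad), for 0.1 s.
At the end, for the whole second after the job is handed in: The fingers hold the lid still, upright (0.2 rad), within 20 mm sideways of the jar's axis, its lower rim 84 to 150 mm above the jar's underside, not touching the jar; the jar stands upright and seated: within 4 mm of flush with the end stop, 6 mm sideways, 0.09 rad (x of square_jar in the frame of jar_rest between -0.004 and 0.004 m and y of square_jar in the frame of jar_rest between -0.006 and 0.006 m and angle between the x axis of square_jar and the x axis of jar_rest, either way round below 0.09 rad and angle between square_jar's own z axis and vertical below 0.08 rad and z of lid in the frame of square_jar between 0.084 and 0.15 m and horizontal distance between lid and square_jar below 0.02 m and angle between lid's own z axis and vertical below 0.2 rad and linear speed of each of lid, square_jar below 0.03 m/s and contact force between the fingers and lid above 1 N and contact force between lid and square_jar below 0.1 N); the arm keeps its last pose, push and grip.
It fails at once if the lid is turned on past the free range into its stop while still down on the jar (angle between the x axis of lid and the x axis of square_jar, either way round above 1.48 rad and z of lid in the frame of square_jar below 0.07 m).
It fails at once if the jar is lifted off its rest (z of square_jar in the frame of jar_rest above 0.018 m).
It fails at once if the jar is tipped (angle between square_jar's own z axis and vertical above 0.25 rad).
It fails at once if a bystander is moved more than 30 mm (distance of any of round_jar, tasting_cube, goat_brick, tongs from where it was at the start of the episode above 0.03 m).
It also fails if it takes over 48 s, if anything falls off the work surface, if the arm or the gripper's body presses on something with over 40 N, if the wrist force passes 120 N, or if a joint passes its speed limit or range.

## Working session

There is one attempt and no reset: what is moved stays moved. The work goes in short steps, Python scripts to look and compute and a shell command to move; the robot and the scene stay as the last step left them, time stands still between calls to the robot, and variables do not carry over. Pictures are saved under pics/ and viewed, at most 10 in all, crops included, and the job is handed in when it is done.

```bash
ls; mkdir -p pics
python3 - <<'E'
from cell import ctrl, imaging
import cv2,numpy as np
for n in("scene","top"):
    p,d=imaging.read_camera(n); cv2.imwrite(f"pics/{n}0.png",p[:,:,::-1]); np.savez(f"{n}0.npz",p=p,d=d)
    m=imaging.camera_model(n); print(n,{k:np.round(v,4).tolist() for k,v in m.items()})
print(ctrl.sense())
E
```

```text
pics
scene {'camera_matrix': [[486.2828, 0.0, 317.5303], [0.0, 486.2828, 202.6811], [0.0, 0.0, 1.0]], 'k1': 0.0369, 'R': [[-0.8477, -0.5302, 0.0148], [-0.232, 0.3454, -0.9093], [0.477, -0.7743, -0.4158]], 't': [0.4673, 0.2171, 0.7251]}
top {'camera_matrix': [[479.3821, 0.0, 317.8558], [0.0, 479.3821, 201.7047], [0.0, 0.0, 1.0]], 'k1': 0.0072, 'R': [[0.0048, -0.9995, -0.0297], [-0.9974, -0.0026, -0.0722], [0.0721, 0.03, -0.9969]], 't': [0.007, 0.5669, 1.0303]}
{'t': 0.1, 'q': array([-1.38571696e+00,  3.08918971e-01,  1.63506106e+00, -3.08113235e-05,
        1.19971344e+00, -6.97061841e-02]), 'dq': array([-0.00239032, -0.00014624, -0.00237522, -0.00140945,  0.00092278,
        0.0005573 ]), 'joint_torque': array([-6.94749760e-04, -4.16407049e+01, -2.77644575e+01, -1.30283493e-04,
        4.05339451e-03,  1.00664624e-05]), 'ee_pos': array([ 0.15734622, -0.60409394,  0.23016042]), 'tcp_rot': array([ 9.91895250e-01,  1.27053966e-01, -7.48882292e-05, -1.04783409e-03]), 'force': array([ 0.59485648,  0.12726811, -0.2650689 ]), 'moment': array([ 0.02123134, -0.0111502 ,  0.03891069]), 'grip_force': 0.0, 'grip_width': 1.0006515367203543}
```

View pics/scene0.png

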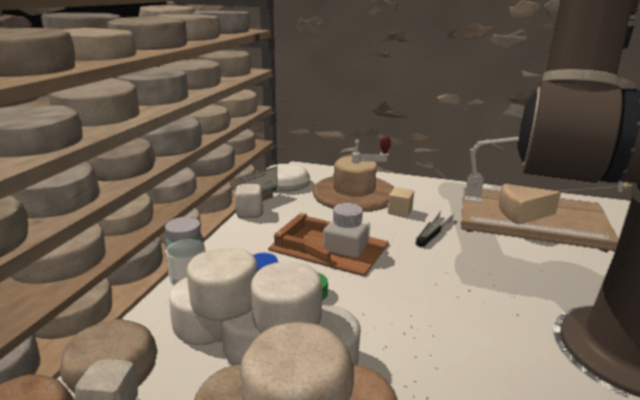

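View pics/top0.png

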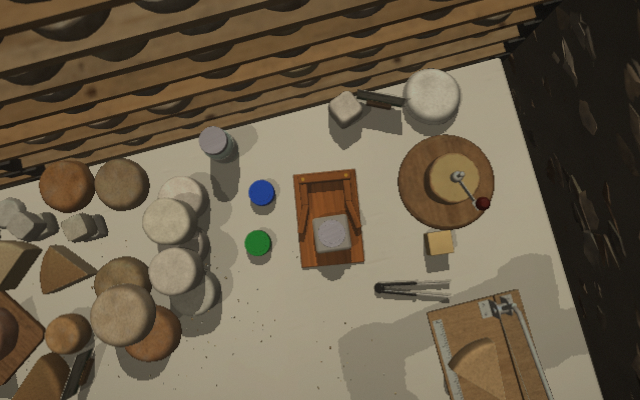

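Scene view: the jar is at about (347,230) on the reddish rest, with the end stop to the left. Top view: the rest spans (294–364, 170–268), its stop is at the upper edge, and the jar with lid is at (332,233). The blue and green lids are at about (262,193) and (258,243).

```bash
cat > h.py <<'E'
import numpy as np,cv2
from cell import imaging
def rays(n,px):
    m=imaging.camera_model(n);K=m["camera_matrix"];px=np.atleast_2d(px).astype(float)
    d=(px-[K[0][2],K[1][2]])/K[0][0]; s=d.copy()
    for _ in range(8): s=d/(1+m["k1"]*(s**2).sum(1,keepdims=True))
    R=np.array(m["R"]);t=np.array(m["t"])
    return -R.T@t,np.c_[s,np.ones(len(s))]@R
def onplane(n,px,z):
    o,r=rays(n,px); return o+r*((z-o[2])/r[:,2])[:,None]
def cloud(n,d):
    v,u=np.nonzero(d>0); o,r=rays(n,np.c_[u,v]); return np.c_[u,v],o+r*d[v,u][:,None]
def proj(n,X):
    m=imaging.camera_model(n);c=np.atleast_2d(X)@np.array(m["R"]).T+m["t"];s=c[:,:2]/c[:,2:];s=s*(1+m["k1"]*(s**2).sum(1,keepdims=True))
    K=m["camera_matrix"];return s*K[0][0]+[K[0][2],K[1][2]]
E
python3 - <<'E'
from h import *
f=np.load("top0.npz");p,d=f["p"],f["d"]
px,X=cloud("top",d)
crop=cv2.resize(p[150:290,270:390],None,fx=5,fy=5,interpolation=cv2.INTER_CUBIC)[:600];cv2.imwrite("pics/c1.png",crop[:,:,::-1])
print("counter z",[np.round(np.median(X[(px[:,0]==u)&(px[:,1]==v),2]),4) for u,v in((280,280),(300,320))])
hsv=cv2.cvtColor(p,cv2.COLOR_RGB2HSV)
roi=np.zeros(d.shape,bool);roi[150:290,270:390]=1
idx=roi[px[:,1],px[:,0]]; P=px[idx];Y=X[idx]
for lo,hi in((.12,.16),(.05,.075),(.02,.045),(.004,.015)):
    s=(Y[:,2]>lo)&(Y[:,2]<hi);print(lo,s.sum(),Y[s].mean(0).round(4),Y[s].min(0).round(3),Y[s].max(0).round(3))
m=(roi&(hsv[...,1]>110)&((hsv[...,0]<18))).astype(np.uint8)
c=max(cv2.findContours(m,0,2)[0],key=cv2.contourArea);r=cv2.minAreaRect(c);b=cv2.boxPoints(r);print(cv2.contourArea(c),b.round(1).tolist(),onplane("top",b,.008).round(4).tolist())
E
```

```text
counter z [np.float64(0.0015), np.float64(0.0007)]<stdin>:10: RuntimeWarning: Mean of empty slice.
  ret = um.true_divide(
Traceback (most recent call last):
ValueError: zero-size array to reduction operation minimum which has no identity
```

View pics/c1.png

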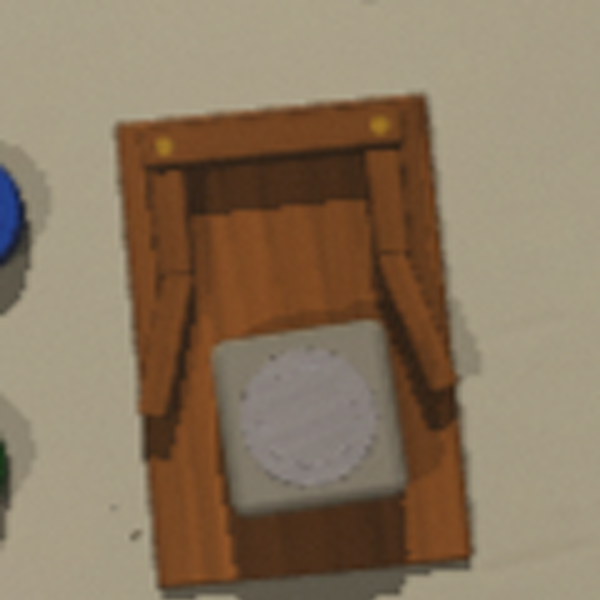

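The crop shows the board corners at about (118,123), (425,95), (470,560) and (160,588) in crop pixels (×5, offset 270,150). The jar's shoulder square is centred near (310,417), the lid at (308,415), and the end-stop edge runs from (147,167) to (403,142).

Run:
```python
from h import *
f=np.load("top0.npz");p,d=f["p"],f["d"]
off=lambda a:np.array(a)/5+[270,150]-.4
px,X=cloud("top",d)
roi=(px[:,0]>270)&(px[:,0]<390)&(px[:,1]>150)&(px[:,1]<290);P=px[roi];Y=X[roi]
print("zhist",np.histogram(Y[:,2],np.arange(-.005,.11,.005)))
B=onplane("top",off([(118,123),(425,95),(470,560),(160,588)]),.008)
print("board",B.round(4).tolist(),"sides",[np.linalg.norm(B[i]-B[(i+1)%4]).round(4) for i in range(4)])
ax=(B[0]+B[1]-B[2]-B[3])[:2];ax/=np.linalg.norm(ax);c=B.mean(0)[:2];O=c+ax*.041
print("yaw",np.arctan2(ax[1],ax[0]).round(4),"origin",O.round(4))
ay=np.array([-ax[1],ax[0]]);loc=lambda q:np.c_[(q[:,:2]-O)@ax,(q[:,:2]-O)@ay].round(4).tolist()
print("stop edge local",loc(onplane("top",off([(147,167),(403,142)]),.034)))
hsv=cv2.cvtColor(p,cv2.COLOR_RGB2HSV)
m=(hsv[...,1]<75).astype(np.uint8);m[:, :308]=0;m[:,352:]=0;m[:212]=0;m[254:]=0
c=max(cv2.findContours(m,0,2)[0],key=cv2.contourArea);r=cv2.minAreaRect(c);b=cv2.boxPoints(r);S=onplane("top",b,.058)
print("jar box px",((b-[270,150])*5).round().tolist());print("jar",S.mean(0).round(4),"sides",[np.linalg.norm(S[i]-S[(i+1)%4]).round(4) for i in range(4)],"local",loc(S.mean(0,keepdims=True)),"edge angs",[np.degrees(np.arctan2(*(S[(i+1)%4]-S[i])[[1,0]])).round(1) for i in range(4)])
L=onplane("top",off([(308,416),(240,416),(376,416),(308,346),(308,486)]),.092);print("lid",L.round(4).tolist(),loc(L[:1]))
# lid top depth cloud
s=(Y[:,2]>.083)&(Y[:,2]<.1);print(s.sum(),Y[s].mean(0).round(4) if s.any() else 0)
# scene check
ps=proj("scene",[[*O,.008],[*(L[0,:2]),.092]]);print("scene proj",ps.round(1).tolist())
from cell import ctrl
```

```text
zhist (array([6610, 4138, 2728,  302,   82,   61,  530,  517,   75,    0,    6,
        190,  459,   28,    0,    0,    0,    1,  108,  468,   12,    0]), array([-0.005,  0.   ,  0.005,  0.01 ,  0.015,  0.02 ,  0.025,  0.03 ,
        0.035,  0.04 ,  0.045,  0.05 ,  0.055,  0.06 ,  0.065,  0.07 ,
        0.075,  0.08 ,  0.085,  0.09 ,  0.095,  0.1  ,  0.105]))
board [[0.6292, 0.0648, 0.008], [0.6418, -0.0719, 0.008], [0.4364, -0.0915, 0.008], [0.4233, 0.0446, 0.008]] sides [np.float64(0.1373), np.float64(0.2063), np.float64(0.1366), np.float64(0.2068)]
yaw 0.0965 origin [ 0.5735 -0.0096]
stop edge local [[0.0386, 0.056], [0.0389, -0.0556]]
jar box px [[207.0, 343.0], [379.0, 317.0], [405.0, 490.0], [234.0, 516.0]]
jar [ 0.4978 -0.0205  0.058 ] sides [np.float64(0.0731), np.float64(0.0731), np.float64(0.0727), np.float64(0.0732)] local [[-0.0764, -0.0036]] edge angs [np.float64(-81.0), np.float64(-171.2), np.float64(99.0), np.float64(9.1)]
lid [[0.4985, -0.0205, 0.092], [0.4983, 0.0072, 0.092], [0.4986, -0.0481, 0.092], [0.5269, -0.0204, 0.092], [0.4701, -0.0205, 0.092]] [[-0.0757, -0.0036]]
589 [ 0.4982 -0.0201  0.0916]
scene proj [[310.9, 238.3], [347.0, 208.2]]
```

Both views agree: board sides and heights match, the rest origin is (0.5735, −0.0096) with yaw 0.0965, and the jar is 76 mm short. The plan is to push the back face with half-open fingertips, two contacts straddling the rest's axis. First I move behind the jar, staying high.

```bash
python3 -m inch '[[[0.75,-0.915,0],0],[[0.75,-0.915,0],0],[[0.75,-0.915,0],0],[[0.75,-0.915,0],0],[[0.75,-0.915,0],0],[[0.75,-0.915,0],0],[[0.75,-0.915,0],0],[[0.75,-0.915,0],0],[[0.75,-0.915,0],0],[[0.75,-0.915,0],0],[[0.75,-0.915,0],0],[[0.75,-0.915,0],0],[[0.75,-0.915,0],0],[[0.75,-0.915,0],0],[[0.75,-0.915,0],0],[[0.75,-0.915,0],0],[[0.75,-0.915,0],0],[[0.75,-0.915,0],0],[[0,0,0],0.91],[[0,0,0],0]]' 0
cat > st.py <<'E'
from h import *
from cell import ctrl
from scipy.spatial.transform import Rotation as R
O=np.array([.5735,-.0096]);a=.0965;A=np.array([[np.cos(a),np.sin(a)],[-np.sin(a),np.cos(a)]])
s=ctrl.sense();M=R.from_quat(s["tcp_rot"]).as_matrix()
print("t",round(s["t"],2),"local",(A@(s["ee_pos"][:2]-O)).round(4),"z",s["ee_pos"][2].round(4),"toolx yaw rel",(np.arctan2(M[1,0],M[0,0])-a).round(4),"tilt",M[:,2].round(3),"F",s["force"].round(1),"M",s["moment"].round(2),"q",s["q"].round(2),"grip",round(s["grip_width"],3),round(s["grip_force"],1))
E
python3 st.py
```

```text
t: 2.6
ee_pos: [0.4245, -0.0241, 0.2308]
tcp_rot: [0.999, 0.049, -0.001, -0.0]
force: [-0.1, -0.6, -0.1]
grip_width: 0.497
grip_force: 0.0
t 2.6 local [-1.497e-01 -1.000e-04] z 0.2308 toolx yaw rel 0.0024 tilt [-0.001  0.    -1.   ] F [-0.1 -0.6 -0.1] M [ 0.02  0.01 -0.01] q [-0.16 -0.09  2.08 -0.    1.16  1.31] grip 0.497 0.0
```

```bash
python3 -m inch '[[[0,0,0.8],0],[[0,0,0.8],0],[[0,0,0.8],0],[[0,0,0.8],0],[[0,0,0.8],0],[[0,0,0.8],0],[[0,0,0.8],0],[[0,0,0.6],0],[[0,0,0.3],0],[[0,0,0],0],[[0.2,0,0],0],[[0.2,0,0],0],[[0.2,0,0],0],[[0.2,0,0],0],[[0.2,0,0],0],[[0.2,0,0],0],[[0.2,0,0],0],[[0.2,0,0],0],[[0.2,0,0],0],[[0,0,0],0]]' && python3 st.py
```

```text
t: 5.1
ee_pos: [0.4788, -0.0192, 0.0359]
tcp_rot: [0.999, 0.048, -0.0, -0.0]
force: [-1.7, 0.4, -1.2]
grip_width: 0.502
grip_force: 1.0
t 5.1 local [-0.0951 -0.0004] z 0.0359 toolx yaw rel -0.0002 tilt [-0.  0. -1.] F [-1.7  0.4 -1.2] M [0.11 0.28 0.02] q [-0.13  0.33  2.09  0.    0.73  1.34] grip 0.502 1.0
```

```bash
python3 -m inch '[[[0.15,0,0],0],[[0.15,0,0],0],[[0.15,0,0],0],[[0.15,0,0],0],[[0.15,0,0],0],[[0.15,0,0],0],[[0.15,0,0],0],[[0.15,0,0],0],[[0.15,0,0],0],[[0,0,0],0]]' && python3 st.py
python3 - <<'E'
from h import *
p,d=imaging.read_camera("top");cv2.imwrite("pics/c2.png",cv2.resize(p[150:270,270:390],None,fx=5,fy=5,interpolation=cv2.INTER_CUBIC)[:,:,::-1])
E
```

```text
t: 6.35
ee_pos: [0.5202, -0.0157, 0.0366]
tcp_rot: [0.999, 0.048, 0.001, 0.0]
force: [-0.6, -1.1, -0.0]
grip_width: 0.5
grip_force: 0.3
t 6.35 local [-0.0536 -0.0009] z 0.0366 toolx yaw rel -0.0005 tilt [ 0.002 -0.    -1.   ] F [-0.6 -1.1 -0. ] M [-0.    0.14  0.03] q [-0.11  0.39  1.99 -0.    0.76  1.36] grip 0.5 0.3
```

View pics/c2.png

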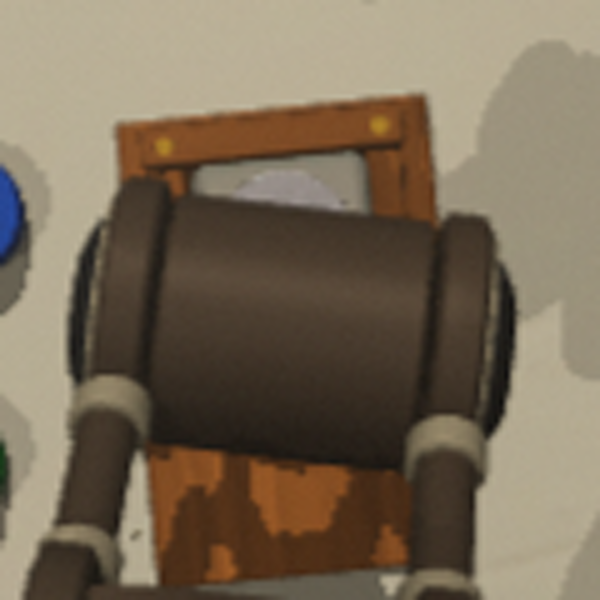

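The jar is square between the rails, with its front edge near the stop at about y=158 in the crop. Next I push gently until the force rises.

```bash
python3 -m inch '[[[0.06,0,0],0],[[0.06,0,0],0],[[0,0,0],0]]' && python3 -m inch '[[[0.06,0,0],0],[[0,0,0],0]]'; python3 st.py
```

```text
t: 6.78
ee_pos: [0.5228, -0.0153, 0.0364]
tcp_rot: [0.999, 0.048, 0.0, 0.0]
force: [-2.9, 0.1, 0.9]
grip_width: 0.499
grip_force: 1.1
t: 7.02
ee_pos: [0.523, -0.0152, 0.0361]
tcp_rot: [0.999, 0.048, -0.002, 0.0]
force: [-5.8, -0.6, 4.4]
grip_width: 0.501
grip_force: 2.6
t 7.03 local [-0.0508 -0.0007] z 0.0361 toolx yaw rel -0.0003 tilt [-0.003 -0.    -1.   ] F [-5.8 -0.6  4.4] M [-0.16  0.74  0.05] q [-0.11  0.39  1.98 -0.    0.77  1.36] grip 0.501 2.6
```

```bash
python3 -m inch '[[[0.07,0,0],0],[[0,0,0],0],[[0,0,0],0]]'; python3 st.py
```

```text
t: 7.4
ee_pos: [0.5229, -0.0151, 0.0357]
tcp_rot: [0.999, 0.048, -0.004, -0.0]
force: [-8.6, -2.4, 5.3]
grip_width: 0.502
grip_force: 4.4
t 7.4 local [-0.0509 -0.0006] z 0.0357 toolx yaw rel 0.0002 tilt [-0.008 -0.    -1.   ] F [-8.6 -2.4  5.3] M [-0.19  1.27  0.01] q [-0.11  0.4   1.98 -0.    0.77  1.36] grip 0.502 4.4
```

```bash
python3 -m inch '[[[-0.3,0,0],0],[[-0.5,0,0],0],[[-0.8,0,0],0],[[-0.8,0,0],0],[[-0.8,0,0],0],[[0,0,-0.8],0],[[0,0,-0.8],0],[[0,0,-0.8],0],[[0,0,-0.8],0],[[0,0,-0.6],0],[[0,0,0],0]]' 1; python3 st.py;  python3 - <<'E'
from h import *
p,d=imaging.read_camera("top");np.savez("top3.npz",p=p,d=d)
q,e=imaging.read_camera("scene")
c=cv2.resize(p[150:270,270:390],None,fx=5,fy=5,interpolation=cv2.INTER_CUBIC)
cv2.imwrite("pics/c3.png",c[:,:,::-1])
px,X=cloud("top",d)
s=(px[:,0]>300)&(px[:,0]<365)&(px[:,1]>165)&(px[:,1]<225)&(X[:,2]>.084)&(X[:,2]<.1);print("lid",s.sum(),X[s].mean(0).round(4),np.ptp(X[s],0).round(3))
s=(px[:,0]>300)&(px[:,0]<365)&(px[:,1]>165)&(px[:,1]<225)&(X[:,2]>.051)&(X[:,2]<.064);print("shoulder",s.sum(),X[s].mean(0).round(4),np.ptp(X[s],0).round(3))
E
```

```text
t: 8.78
ee_pos: [0.4322, -0.0242, 0.1518]
tcp_rot: [0.999, 0.048, 0.003, 0.0]
force: [-0.0, 0.2, 0.1]
grip_width: 1.001
grip_force: 0.0
t 8.78 local [-0.142 -0.001] z 0.1518 toolx yaw rel -0.0007 tilt [ 0.005 -0.001 -1.   ] F [-0.   0.2  0.1] M [ 0.02  0.01 -0.03] q [-0.16  0.03  2.14  0.    0.97  1.32] grip 1.001 0.0
lid 591 [ 0.5736 -0.0099  0.0915] [0.055 0.055 0.015]
shoulder 623 [ 0.5709 -0.0101  0.0564] [0.079 0.079 0.013]
```

View pics/c3.png

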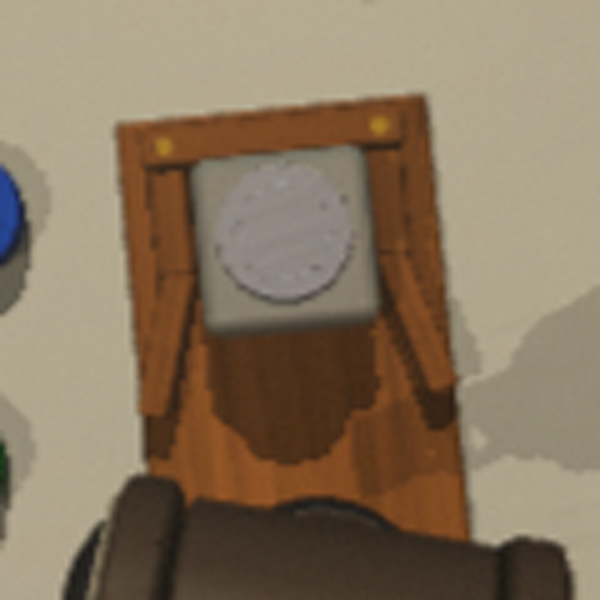

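The jar is seated with its front edge flush on the stop (crop y≈158), between the rails. The lid is centred at crop (285,232), which is world (0.5736, −0.0099) and right over the rest origin. I now move above the lid and check.

```bash
python3 -m inch '[[[0.3,0,0],0],[[0.6,0,0],0],[[0.6,0,0],0],[[0.6,0,0],0],[[0.6,0,0],0],[[0.6,0,0],0],[[0.6,0,0],0],[[0.5,0,0],0],[[0.33,-0.02,0],0],[[0,0,0],0],[[0,0,0],0]]'; python3 st.py
```

```text
t: 10.25
ee_pos: [0.5714, -0.0098, 0.15]
tcp_rot: [0.999, 0.048, -0.001, -0.0]
force: [0.4, -0.4, -0.8]
grip_width: 1.002
grip_force: 0.0
t 10.25 local [-0.0021  0.    ] z 0.15 toolx yaw rel -0.0005 tilt [-0.001  0.    -1.   ] F [ 0.4 -0.4 -0.8] M [-0.    0.01 -0.04] q [-0.09  0.3   1.83 -0.    1.02  1.38] grip 1.002 0.0
```

```bash
python3 -m inch '[[[0.08,0,0],0],[[0,0,0.5],0],[[0,0,0.6],0],[[0,0,0.6],0],[[0,0,0.5],0],[[0,0,0.4],0],[[0,0,0.2],0],[[0,0,0.1],0],[[0,0,0],0],[[0,0,0],0]]' && python3 st.py
```

```text
t: 11.5
ee_pos: [0.575, -0.0096, 0.0639]
tcp_rot: [0.999, 0.048, 0.001, 0.0]
force: [0.3, 0.3, 0.4]
grip_width: 0.998
grip_force: 0.0
t 11.5 local [ 0.0015 -0.0002] z 0.0639 toolx yaw rel -0.0005 tilt [ 0.001 -0.    -1.   ] F [0.3 0.3 0.4] M [ 0.   -0.02 -0.01] q [-0.09  0.43  1.86  0.    0.86  1.38] grip 0.998 0.0
```

```bash
python3 -m inch '[[[-0.04,0,0.03],0],[[0,0,0],0],[[0,0,0],0],[[0,0,0],0],[[0,0,0],0],[[0,0,0],0]]' -1 25 && python3 -m inch '[[[0,0,0],0],[[0,0,0],0],[[0,0,0],0]]' - 70;  python3 st.py
```

```text
t: 12.25
ee_pos: [0.5732, -0.0097, 0.0627]
tcp_rot: [0.999, 0.048, -0.0, 0.0]
force: [-2.3, 0.1, 4.9]
grip_width: 0.641
grip_force: 26.6
t: 12.62
ee_pos: [0.5732, -0.0097, 0.063]
tcp_rot: [0.999, 0.048, -0.0, 0.0]
force: [-3.2, 0.5, 7.2]
grip_width: 0.627
grip_force: 72.1
t 12.62 local [-0.0003 -0.0001] z 0.063 toolx yaw rel -0.0005 tilt [-0. -0. -1.] F [-3.2  0.5  7.2] M [-0.09  0.41  0.  ] q [-0.09  0.42  1.86 -0.    0.86  1.38] grip 0.627 72.1
```

```bash
python3 -m inch '[[[0,0,0],-0.3],[[0,0,0],-0.4],[[0,0,0],-0.4],[[0,0,0],-0.4],[[0,0,0],-0.4],[[0,0,0],-0.4],[[0,0,0],-0.4],[[0,0,0],-0.4],[[0,0,0],-0.4],[[0,0,0],-0.4],[[0,0,0],-0.1],[[0,0,0],0]]' && python3 st.py
```

```text
t: 14.12
ee_pos: [0.5736, -0.0087, 0.0635]
tcp_rot: [0.922, 0.386, 0.001, -0.001]
force: [-3.1, 3.7, 9.5]
grip_width: 0.629
grip_force: 72.5
t 14.12 local [0.0002 0.0008] z 0.0635 toolx yaw rel 0.697 tilt [ 0.     0.002 -1.   ] F [-3.1  3.7  9.5] M [ 0.42  0.48 -0.02] q [-0.09  0.42  1.86  0.    0.86  0.68] grip 0.629 72.5
```

```bash
python3 -m inch '[[[0,0,0],-0.2],[[0,0,0],-0.3],[[0,0,0],-0.3]]' && python3 st.py;  python3 -m inch '[[[0,0,0],-0.3],[[0,0,0],-0.3]]' >/dev/null&& python3 st.py;python3 -m inch '[[[0,0,0],-0.3],[[0,0,0],-0.2],[[0,0,0],0],[[0,0,0],0]]' >/dev/null && python3 st.py
```

```text
t: 14.5
ee_pos: [0.5734, -0.0087, 0.0636]
tcp_rot: [0.893, 0.45, 0.0, -0.001]
force: [-3.3, 2.7, 10.5]
grip_width: 0.628
grip_force: 72.6
t 14.5 local [0.     0.0009] z 0.0636 toolx yaw rel 0.838 tilt [-0.     0.002 -1.   ] F [-3.3  2.7 10.5] M [ 0.43  0.62 -0.16] q [-0.09  0.42  1.86  0.    0.86  0.54] grip 0.628 72.6
t 14.75 local [0.    0.001] z 0.0636 toolx yaw rel 0.9426 tilt [-0.     0.002 -1.   ] F [-4.2  3.3  9.6] M [ 0.5   0.68 -0.07] q [-0.09  0.42  1.86  0.    0.86  0.44] grip 0.628 72.6
t 15.25 local [0.     0.0012] z 0.0636 toolx yaw rel 1.0287 tilt [-0.     0.002 -1.   ] F [-4.4  4.1  9.1] M [ 0.58  0.61 -0.02] q [-0.09  0.42  1.86  0.    0.86  0.35] grip 0.632 72.5
```

Run:
```python
from h import *
p,d=imaging.read_camera("scene");cv2.imwrite("pics/c4.png",cv2.resize(p[150:290,260:400],None,fx=4,fy=4,interpolation=cv2.INTER_CUBIC)[:,:,::-1])
```

```text
(no output)
```

View pics/c4.png

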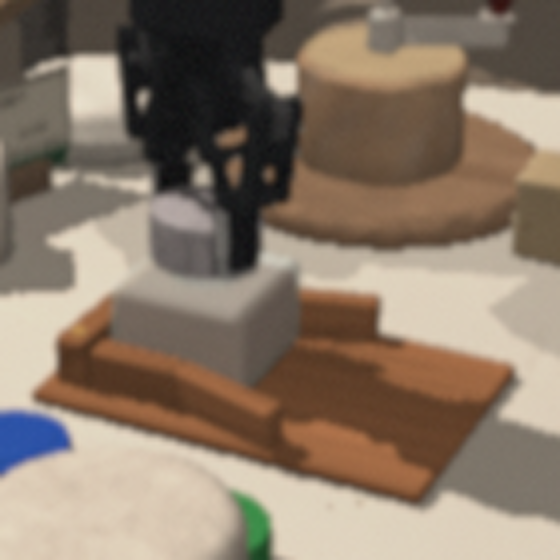

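The jar is still seated, with the fingers on the lid at about (195,230) in the crop. I test with a small lift: 60 g of lid against 0.45 kg of jar will show clearly in the force.

```bash
python3 -m inch '[[[0,0,-0.05],0],[[0,0,-0.05],0],[[0,0,0],0],[[0,0,0],0]]'>/dev/null && python3 st.py;  python3 -m inch '[[[0,0,-0.05],0],[[0,0,-0.05],0],[[0,0,0],0],[[0,0,0],0]]' >/dev/null&& python3 st.py
```

```text
t 15.8 local [-0.0003  0.0008] z 0.0655 toolx yaw rel 1.0287 tilt [-0.     0.001 -1.   ] F [-1.7  5.6  5.7] M [0.71 0.33 0.  ] q [-0.09  0.42  1.86  0.    0.86  0.35] grip 0.628 74.1
t 16.3 local [-0.0009 -0.0001] z 0.0678 toolx yaw rel 1.0291 tilt [-0.001  0.    -1.   ] F [-0.8  2.7 -2.2] M [ 0.39  0.19 -0.01] q [-0.09  0.42  1.86  0.    0.86  0.35] grip 0.629 73.7
```

```bash
python3 -m inch '[[[0,0,-0.06],0],[[0,0,0],0],[[0,0,0],0]]'>/dev/null && python3 st.py
python3 - <<'E'
from h import *
p,d=imaging.read_camera("scene");cv2.imwrite("pics/c5.png",cv2.resize(p[185:265,260:360],None,fx=7,fy=7,interpolation=cv2.INTER_CUBIC)[:,:,::-1])
E
```

```text
t 16.68 local [-0.0006 -0.    ] z 0.0701 toolx yaw rel 1.0293 tilt [-0.001  0.    -1.   ] F [-1.8  2.6 -1.4] M [ 0.4   0.33 -0.05] q [-0.09  0.41  1.86 -0.    0.87  0.35] grip 0.632 73.7
```

View pics/c5.png

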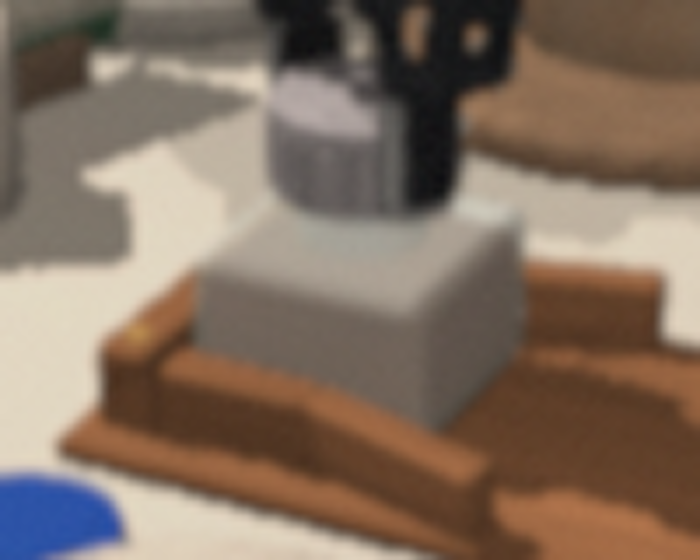

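The glass neck now shows below the lid rim at about (360,235), and the jar still sits on its rest. The pull is about 1 N, so the lid is free. I lift it the rest of the way, straight up.

```bash
python3 -m inch '[[[0,0,-0.1],0],[[0,0,-0.1],0],[[0,0,-0.1],0],[[0,0,-0.1],0],[[0,0,-0.1],0],[[0,0,-0.1],0],[[0,0,-0.1],0],[[0,0,-0.1],0],[[0,0,-0.1],0],[[0,0,-0.15],0],[[0,0,-0.15],0],[[0,0,-0.15],0],[[0,0,-0.1],0],[[0,0,0],0],[[0,0,0],0],[[0,0,0],0]]'>/dev/null && python3 st.py
python3 - <<'E'
from h import *
p,d=imaging.read_camera("scene");cv2.imwrite("pics/c6.png",cv2.resize(p[165:265,260:360],None,fx=5,fy=5,interpolation=cv2.INTER_CUBIC)[:,:,::-1])
E
```

```text
t 18.73 local [-0.0005 -0.0001] z 0.1134 toolx yaw rel 1.0292 tilt [-0.  0. -1.] F [ 0.1  0.6 -1.1] M [-0.01 -0.02  0.  ] q [-0.09  0.35  1.84 -0.    0.95  0.35] grip 0.627 73.8
```

View pics/c6.png

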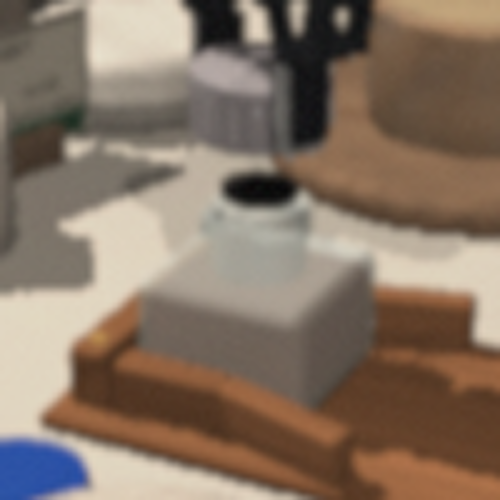

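The lid is held upright and clear of the open mouth at about (262,190). It has been lifted 50 mm, so its rim is about 107 mm above the jar's underside. The jar is still seated against the stop.

```bash
python3 -c "
from cell import ctrl
print(ctrl.sign_off())"
```

```text
the job is handed in; nothing more can be done
None
```

I pushed the jar flush against the end stop, unscrewed the lid about a sixth of a turn and lifted it about 50 mm straight up. It was held upright above the seated jar when I handed the job in at about 19 s; no verdict was returned.

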